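# Load the nut nest and close its guide leaf

### The job

The nut nest on the bench is being set up for bolting: its left pocket already holds a nut. Drop the two loose nuts lying on the bench into the two empty hexagon pockets, one in each and fully down, then swing the hinged guide leaf over so that it lies fully closed on the block and keeps the nuts in. Leave the standing bolts and the tape roll where they are.

Things in the scene. Friction and masses are not known exactly. Their poses are not given: they have to be found in the camera images.
- nest: Nut nest, fixed to the bench: base plate 134 x 224 x 10 mm, on it a steel block 64 (x) x 190 (y) x 22 mm whose top lies 32 mm above the bench. Origin on the bench under the middle pocket; x points to the hinge side (away from the robot), y left along the row of three hexagon pockets 60 mm apart, z up. Hinge knuckles behind the block: x 45 to 59 mm, up to 43 mm above the bench.
- pocket_left (a point): Centre of the mouth of the left pocket (nest y = +60 mm), level with the block's top; axes as the nest's. A nut lies in it at the start.
- pocket_middle (a point): Centre of the mouth of the middle pocket, level with the block's top; axes as the nest's. Empty at the start. Each pocket is a hexagon 33 mm across flats (nuts: 30), two flats facing +x and -x of the nest, 17 mm deep with a solid floor and a 1.5 mm chamfer at the mouth. A seated nut's centre lies 9 mm below this point, its top 1 mm below.
- pocket_right (a point): Centre of the mouth of the right pocket (nest y = -60 mm), level with the block's top; axes as the nest's. Empty at the start.
- nut_a_centre (a point): Centre (half-way up, on the axis) of a loose grey steel hexagon nut lying flat on the bench to the left of the nest: 30 mm across flats, 35 mm across corners, 16 mm thick, about 60 g. Its x axis is normal to a pair of flats (the other pairs at 60 degree steps), y points to a corner, z along the hole.
- nut_b_centre (a point): Centre of a second nut, the same, lying flat on the bench to the right; axes as for nut_a_centre.
- nut_c_centre (a point): Centre of the third nut, the same, which lies in the left pocket at the start and stays there; axes as for nut_a_centre.
- leaf (a joint): Angle of the guide leaf about its hinge, rad: 0 closed (lying flat, 0.5 mm over the block), growing as it opens up and away from the robot, stop at 2.1. It starts open, leaning back at 1.75 to 2.05. Stiff hinge: friction of 0.08 N m holds it where it is left above about 0.85 rad; below that it falls softly shut. It closes only over nuts that lie fully down.
- leaf_hinge (a point): Point on the leaf's hinge axis at its middle, 36 mm above the bench, 52 mm behind the pocket row (nest x = +52 mm); the axis runs along the nest's y. Axes as the nest's.
- leaf_tab (a point): Middle of the thumb tab (56 mm wide) at the leaf's free edge, on the face that is on top when closed and at the back when open; 99 mm from the hinge axis, the tab ends 11 mm farther out. The leaf: aluminium plate 0.25 kg, 184 mm along y, 6 mm thick (closed: 3.5 mm below to 2.5 mm above the hinge axis), with three steel guide bushes 3 mm proud of that face.
- bolt_tall_1: Bystander: flange bolt standing on its head, 19 mm wide, 42 mm tall.
- bolt_tall_2: Bystander: another such bolt standing on its head.
- tape_roll: Bystander: roll of adhesive tape lying flat, 69 mm wide, 18 mm tall, to the right of the right-hand nut.

How it is judged:
On the way:
1. a nut lies fully down in each of the three pockets while the leaf is still open (horizontal distance between nut_c_centre and pocket_left below 0.004 m and z of nut_c_centre in the frame of pocket_left between -0.0115 and -0.0065 m and angle between the z axis of nut_c_centre and the z axis of pocket_left, either way round below 0.12 rad and (((horizontal distance between nut_a_centre and pocket_middle below 0.004 m and z of nut_a_centre in the frame of pocket_middle between -0.0115 and -0.0065 m and angle between the z axis of nut_a_centre and the z axis of pocket_middle, either way round below 0.12 rad) and (horizontal distance between nut_b_centre and pocket_right below 0.004 m and z of nut_b_centre in the frame of pocket_right between -0.0115 and -0.0065 m and angle between the z axis of nut_b_centre and the z axis of pocket_right, either way round below 0.12 rad)) or ((horizontal distance between nut_a_centre and pocket_right below 0.004 m and z of nut_a_centre in the frame of pocket_right between -0.0115 and -0.0065 m and angle between the z axis of nut_a_centre and the z axis of pocket_right, either way round below 0.12 rad) and (horizontal distance between nut_b_centre and pocket_middle below 0.004 m and z of nut_b_centre in the frame of pocket_middle between -0.0115 and -0.0065 m and angle between the z axis of nut_b_centre and the z axis of pocket_middle, either way round below 0.12 rad))) and value of joint leaf above 0.8 rad), for 0.2 s.
At the end, for the whole second after the job is handed in: The third nut is still in the left pocket and each of the other two pockets holds one of the two nuts, lying flat and fully down (centre within 4 mm of the pocket's axis, 6.5 to 11.5 mm below the block's top, tilt under 0.12 rad), all at rest, and the leaf is closed to under 0.04 rad (horizontal distance between nut_c_centre and pocket_left below 0.004 m and z of nut_c_centre in the frame of pocket_left between -0.0115 and -0.0065 m and angle between the z axis of nut_c_centre and the z axis of pocket_left, either way round below 0.12 rad and (((horizontal distance between nut_a_centre and pocket_middle below 0.004 m and z of nut_a_centre in the frame of pocket_middle between -0.0115 and -0.0065 m and angle between the z axis of nut_a_centre and the z axis of pocket_middle, either way round below 0.12 rad) and (horizontal distance between nut_b_centre and pocket_right below 0.004 m and z of nut_b_centre in the frame of pocket_right between -0.0115 and -0.0065 m and angle between the z axis of nut_b_centre and the z axis of pocket_right, either way round below 0.12 rad)) or ((horizontal distance between nut_a_centre and pocket_right below 0.004 m and z of nut_a_centre in the frame of pocket_right between -0.0115 and -0.0065 m and angle between the z axis of nut_a_centre and the z axis of pocket_right, either way round below 0.12 rad) and (horizontal distance between nut_b_centre and pocket_middle below 0.004 m and z of nut_b_centre in the frame of pocket_middle between -0.0115 and -0.0065 m and angle between the z axis of nut_b_centre and the z axis of pocket_middle, either way round below 0.12 rad))) and value of joint leaf below 0.04 rad and linear speed of each of nut_a, nut_b, nut_c below 0.02 m/s); the robot touches nothing.
It fails at once if a bystander (a standing bolt or the tape roll) is moved more than 40 mm (distance of any of bolt_tall_1, bolt_tall_2, tape_roll from where it was at the start of the episode above 0.04 m).
It also fails if it takes over 53 s, if anything falls off the work surface, if the arm or the gripper's body presses on something with over 40 N, if the wrist force passes 120 N, or if a joint passes its speed limit or range.

### The arm

A 6-joint arm with a two-finger parallel gripper is mounted at the origin on a cart in front of the work surface, level with it; the furniture and walls round the work are solid. World frame = base frame: x ahead of the robot, y to its left, z up, the work surface at z = 0. Lengths are in m, angles in rad, forces in N, time in s.
With the tool pointing down it reaches from about 0.35 to 0.875 m from the base axis. Payload 15.5 kg.
Tool frame: the origin (TCP) lies midway between the tips of the shut fingers; the grasp point (between the pads) lies 19 mm behind it; z points along the fingers, y is the line along which they close (so a half turn about z gives the same grasp; the last joint's range is limited). The gripper opens to 85 mm and grips with 20 to 120 N. Pads are 22 mm wide; open, the fingers measure 114 mm over their backs; the gripper's body (76 mm by 85 mm) begins 54 mm behind the grasp point. The pads swing forward as they close: fully open they stand 13 mm farther back than shut.
Start: joints at [-1.22, 0.494, 1.345, -0, 1.302, -0.096], TCP at [0.27, -0.564, 0.231] pointing down, gripper open.
Joint ranges: [-2.91, 2.91], [-0.82, 2.16], [0.22, 2.67], [-1.22, 4.37], [0.12, 2.79], [-3.08, 3.08]. Speed limits (rad/s): [1.89, 1.89, 2.57, 3.01, 3.01, 3.01].

### API

Orientations are given as [roll, pitch, yaw] about the fixed x, y, z axes, in that order (R = Rz(yaw) Ry(pitch) Rx(roll)).
In Python, from workcell import r gives the robot as it stands.
- The arm moves only by the tool move_arm, never from a script. Its argument "targets" is a list of rows, each an object with "dp": the shift along the world's x, y, z in m, a list of three; "twist": the turn, a rotation vector about the world's x, y, z in rad, a list of three. A call has 1 to 10 rows; each row is the pose to reach, as a shift and turn from the pose commanded when the call began; what a row does not reach only later rows make up. A row lasts 1/12 s, in which the tool goes at most 41.7 mm and 7.16 degrees, less where a joint would pass 70% of its speed; a pose out of reach is approached as far as the arm can. A call with a gripper value outside its range is refused whole. "hand" is the gripper's target within -1 to 1 (shut at 1, half-way at 0, fully open at -1), set as the call begins (left out, the last holds). The fingers move at their own pace and stop on an object; "newtons" is the grip in N (left out, the last holds). Time passes only in rows, so rows that repeat a pose let the fingers close. It gives the time, the measured TCP pose, the force, the opening and the grip force at its end, in the units of the state.
- r.get_state(): the state, without advancing time (a new reading comes with each control period).
- r.capture(name): name is "scene" or "top" or "wrist"; returns the picture (480x640x3 uint8, red, green, blue); there is no depth.
- r.get_calibration(name): a dict with "vertical_fov" (degrees; the focal length in pixels is half the picture's height over the tangent of half this angle, whatever the lens; pixels are square), "cx", "cy" (the principal point, pixels), "dist_coeffs" ([k1, k2, p1, p2, k3] as OpenCV has them; the pictures are not rectified), "cam_to_world" (4x4, takes a point from camera to world coordinates); the wrist camera has in their place "T_tool_cam" (4x4, takes a point from camera to tool coordinates, whose origin is the TCP and whose axes are the flange's). Camera axes: x right, y up, looking along -z (the intrinsics and any distortion apply to the point x, -y, -z); pixel columns grow to the right and rows downward; lengths in m; the calibration is good to about 2 mm. A picture is of the moment at which its call begins: read the wrist's pose just before it. get_calibration takes no time and is no camera call.
- r.hand_in(): hands the job in; it is judged then, once.
The state is a dict: "time_s": time; "joint_positions": joint angles; "joint_vel": joint speeds; "tau": joint torques, N m; "tool_pos": TCP position; "ee_rot": TCP orientation; "contact_force": force on the tool from outside, world axes, zero at the start; "ft_torque": the same for the moment, N m; "opening": finger opening in m; "grasp_force": force on a finger pad.
Only numpy, scipy, OpenCV 4.12 (cv2) and the standard library are available. Lean on these libraries where they do the work, as an engineer would, in place of code of your own. Each camera call takes 0.05 s, during which the arm holds its last target. There are 200 camera calls.

## Working session

There is one attempt and no reset: what is moved stays moved. The work goes in short steps, Python scripts to look and compute and a tool call to move; the robot and the scene stay as the last step left them, time stands still between calls to the robot, and variables do not carry over. Pictures are saved under pics/ and viewed, at most 10 in all, crops included, and the job is handed in when it is done.

Besides the shell and the picture viewer there is one more tool, called after "Emit:" in YAML: its name, and indented under it one key for each argument. move_arm: Moves the arm, as the interface text tells. Its arguments: {"type":"object","properties":{"targets":{"type":"array"},"hand":{"type":"number"},"newtons":{"type":"number"}},"required":["targets"]}

```bash
mkdir -p pics; ls; python3 - <<'E'
from workcell import r
import cv2
for n in("scene","top"):
    cv2.imwrite(f"pics/{n}0.png",r.capture(n)[:,:,::-1]); print(n,r.get_calibration(n))
print(r.get_calibration("wrist")); print(r.get_state())
E
```

```text
pics
scene {'vertical_fov': 50.14257390981224, 'cx': 320.56347187123174, 'cy': 245.82780335171125, 'dist_coeffs': array([0.00589513, 0.        , 0.        , 0.        , 0.        ]), 'cam_to_world': array([[ 0.78846903,  0.35915667, -0.49932261,  0.01531673],
       [-0.61474669,  0.43366189, -0.65880488, -0.66049212],
       [-0.02007698,  0.82640417,  0.56271935,  0.60967356],
       [ 0.        ,  0.        ,  0.        ,  1.        ]])}
top {'vertical_fov': 47.43567169880807, 'cx': 313.31165141077366, 'cy': 247.02629683319216, 'dist_coeffs': array([-0.07469887,  0.        ,  0.        ,  0.        ,  0.        ]), 'cam_to_world': array([[ 0.02359655,  0.9858542 , -0.16593581,  0.29053153],
       [-0.99969917,  0.02437968,  0.0026839 ,  0.011838  ],
       [ 0.0066914 ,  0.16582256,  0.9861329 ,  1.22728111],
       [ 0.        ,  0.        ,  0.        ,  1.        ]])}
{'vertical_fov': 60.521968627455486, 'cx': 317.9172916756371, 'cy': 237.57447686504884, 'dist_coeffs': array([0.00861691, 0.        , 0.        , 0.        , 0.        ]), 'T_tool_cam': array([[ 2.17066436e-04,  
[... 332 characters left out ...]
'joint_positions': array([-1.21951625e+00,  4.94135587e-01,  1.34606350e+00,  2.76288104e-05,
        1.30248721e+00, -9.55023429e-02]), 'joint_vel': array([ 1.53722377e-03, -5.47022704e-04, -1.80902007e-03,  1.66820322e-03,
        3.82766588e-04,  6.31990821e-05]), 'tau': array([ 2.99170621e-03, -8.83587742e+01, -3.84561074e+01,  6.83836970e-05,
        5.17493245e-03, -7.84421786e-06]), 'tool_pos': array([ 0.26994155, -0.56334815,  0.23075276]), 'ee_rot': array([-3.14050653e+00, -1.30798035e-04,  4.46775014e-01]), 'contact_force': array([-0.23629953,  0.43582789, -0.50345054]), 'ft_torque': array([ 0.02906346,  0.04456472, -0.05902517]), 'grasp_force': 0.0, 'opening': 0.08559232743751402}
```

View pics/top0.png

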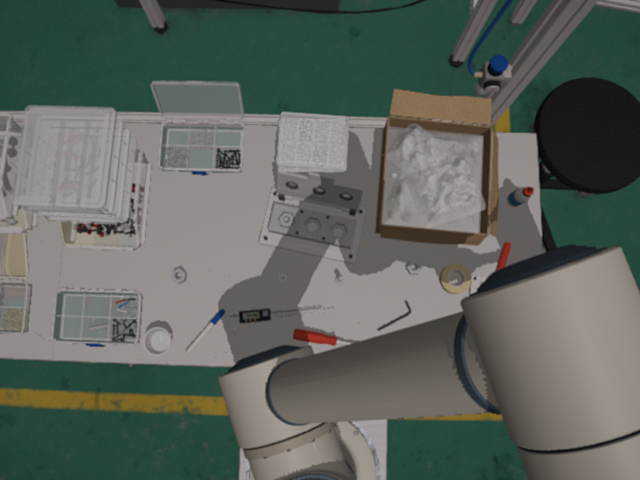

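View pics/scene0.png

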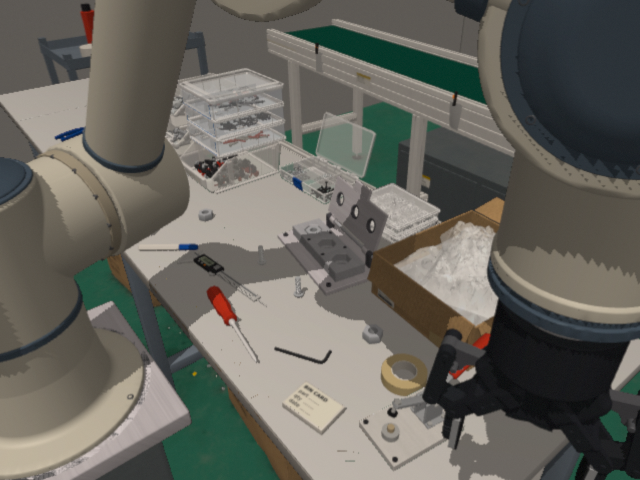

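The top picture shows the nest around (312,222), nut a at (180,273), nut b at (413,268) and the tape at (455,278). The bolts are near (283,277) and (338,274). I'll zoom in and cast rays.

```bash
cat > h.py <<'E'
import numpy as np, cv2
from scipy.spatial.transform import Rotation as Ro
from workcell import r
def cam(name,st=None):
    c=r.get_calibration(name); f=240/np.tan(np.radians(c["vertical_fov"]/2))
    K=np.array([[f,0,c["cx"]],[0,f,c["cy"]],[0,0,1]])
    if name=="wrist":
        st=st or r.get_state(); T=np.eye(4); T[:3,:3]=Ro.from_euler("xyz",st["ee_rot"]).as_matrix(); T[:3,3]=st["tool_pos"]
        T=T@c["T_tool_cam"]
    else: T=c["cam_to_world"]
    return K,c["dist_coeffs"],T
def ray(C,px):
    K,d,T=C; u=cv2.undistortPoints(np.float64(px).reshape(-1,1,2),K,d).reshape(-1,2)
    D=np.c_[u[:,0],-u[:,1],-np.ones(len(u))]@T[:3,:3].T
    return T[:3,3],D
def onz(C,px,z):
    o,D=ray(C,px); return o+D*((z-o[2])/D[:,2])[:,None]
def proj(C,P):
    K,d,T=C; p=(np.float64(P).reshape(-1,3)-T[:3,3])@T[:3,:3]; p=p*[1,-1,-1]
    return cv2.projectPoints(p,np.zeros(3),np.zeros(3),K,d)[0].reshape(-1,2)
E
python3 - <<'E'
from h import *
C=cam("top"); im=cv2.imread("pics/top0.png")
c=np.uint8(255*(im[165:305,150:470]/255.)**.6); cv2.imwrite("pics/crop.png",cv2.resize(c,(800,350),interpolation=cv2.INTER_CUBIC))
print(onz(C,[[180,273],[413,268],[455,278]],.016).round(3)); print(onz(C,[[287,219],[312,226],[339,232]],.032).round(3)); print(onz(C,[[283,277],[338,274]],.042).round(3))
E
```

```text
[[ 0.428  0.305  0.016]
 [ 0.452 -0.216  0.016]
 [ 0.432 -0.311  0.016]]
[[ 0.554  0.069  0.032]
 [ 0.539  0.013  0.032]
 [ 0.527 -0.048  0.032]]
[[ 0.422  0.073  0.042]
 [ 0.432 -0.047  0.042]]
```

View pics/crop.png

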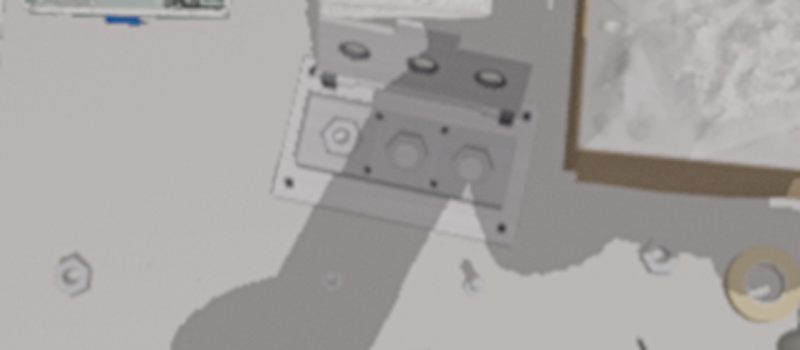

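Nut a, nut b, the bolts and the row of pockets (nest yaw about -0.23) measure at plausible spots. Next I'll move over the nest and nut b for a close wrist view.

Emit:
move_arm:
  targets:
    - {"dp": [0.1, 0.24, 0.02], "twist": [0, 0, -0.25]}
    - {"dp": [0.19, 0.484, 0.02], "twist": [0, 0, -0.447]}
    - {"dp": [0.19, 0.484, 0.02], "twist": [0, 0, -0.447]}
    - {"dp": [0.19, 0.484, 0.02], "twist": [0, 0, -0.447]}
    - {"dp": [0.19, 0.484, 0.02], "twist": [0, 0, -0.447]}
    - {"dp": [0.19, 0.484, 0.02], "twist": [0, 0, -0.447]}
    - {"dp": [0.19, 0.484, 0.02], "twist": [0, 0, -0.447]}
    - {"dp": [0.19, 0.484, 0.02], "twist": [0, 0, -0.447]}
    - {"dp": [0.19, 0.484, 0.02], "twist": [0, 0, -0.447]}
    - {"dp": [0.19, 0.484, 0.02], "twist": [0, 0, -0.447]}
  hand: -1

```text
time_s: 0.93
tool_pos: [0.4219, -0.1755, 0.2476]
ee_rot: [-3.141, 0.0, -0.001]
contact_force: [2.1, -0.1, -0.3]
opening: 0.0851
grasp_force: 0.0
```

Emit:
move_arm:
  targets:
    - {"dp": [0.03, 0.08, 0], "twist": [0, 0, 0]}
    - {"dp": [0.03, 0.08, 0], "twist": [0, 0, 0]}
    - {"dp": [0.03, 0.08, 0], "twist": [0, 0, 0]}
    - {"dp": [0.03, 0.08, 0], "twist": [0, 0, 0]}

```text
time_s: 1.27
tool_pos: [0.4522, -0.0954, 0.2475]
ee_rot: [-3.141, 0.0, 0.004]
contact_force: [-0.7, -0.5, 0.9]
opening: 0.0854
grasp_force: 0.0
```

```bash
python3 - <<'E'
from h import *
st=r.get_state(); im=r.capture("wrist")[:,:,::-1]; cv2.imwrite("pics/w1.png",im)
np.save("w1.npy",cam("wrist",st)[2]); print(st["tool_pos"],st["ee_rot"],st["joint_positions"].round(2))
cv2.imwrite("pics/t1.png",r.capture("top")[:,:,::-1])
E
```

```text
[ 0.45220577 -0.0953821   0.24745018] [-3.14134377e+00  3.22984715e-04  4.03783779e-03] [-0.34  0.25  1.71  0.    1.19  1.23]
```

View pics/w1.png

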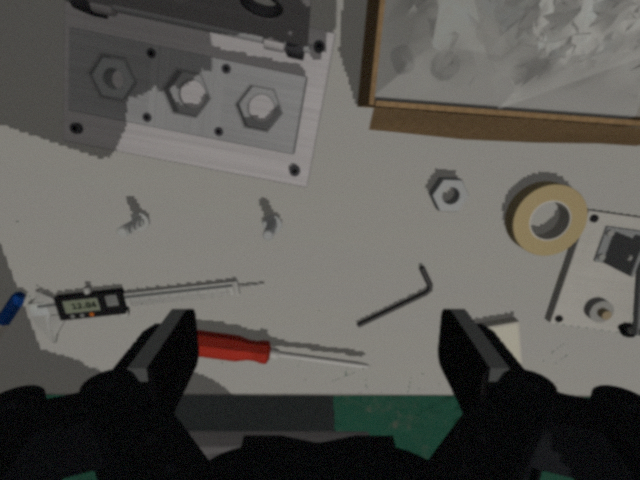

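The wrist view shows the pockets at (112,77), (188,92) and (260,107), nut b at (451,196), and the bolts at (135,215) and (268,220). I'll refine from a crop.

```bash
python3 - <<'E'
from h import *
C=cam("wrist"); C=(C[0],C[1],np.load("w1.npy")); im=cv2.imread("pics/w1.png")
a=cv2.resize(im[160:230,415:490],None,fx=4,fy=4,interpolation=cv2.INTER_CUBIC)
b=cv2.resize(im[40:140,70:310],None,fx=3.33,fy=3.33,interpolation=cv2.INTER_CUBIC)
o=np.zeros((620,800,3),np.uint8)[:600]; o[:280,:300]=a; o[285:285+315,:799]=b[:315,:799]
cv2.imwrite("pics/c2.png",o)
p=onz(C,[[112,77],[188,92],[260,107]],.032);print(p.round(4),np.linalg.norm(np.diff(p,axis=0),axis=1));d=p[0]-p[2];print("yaw",np.arctan2(-d[0],d[1]))
print(onz(C,[[451,196]],.016).round(4))
# plate corner screws 10mm
p=onz(C,[[77,128],[295,170]],.01);d=p[0]-p[1];print("yaw",np.arctan2(-d[0],d[1]),np.linalg.norm(d)); 
t=cam("top"); print(proj(t,[[.541,.012,.032]]))
E
```

```text
[[ 0.5527  0.0721  0.032 ]
 [ 0.5417  0.0117  0.032 ]
 [ 0.5303 -0.0467  0.032 ]] [0.06135372 0.05954762]
yaw -0.1863022640626713
[[ 0.4533 -0.2173  0.016 ]]
yaw -0.18486799965002024 0.19657509015902014
[[312.30458434 225.21643551]]
```

View pics/c2.png

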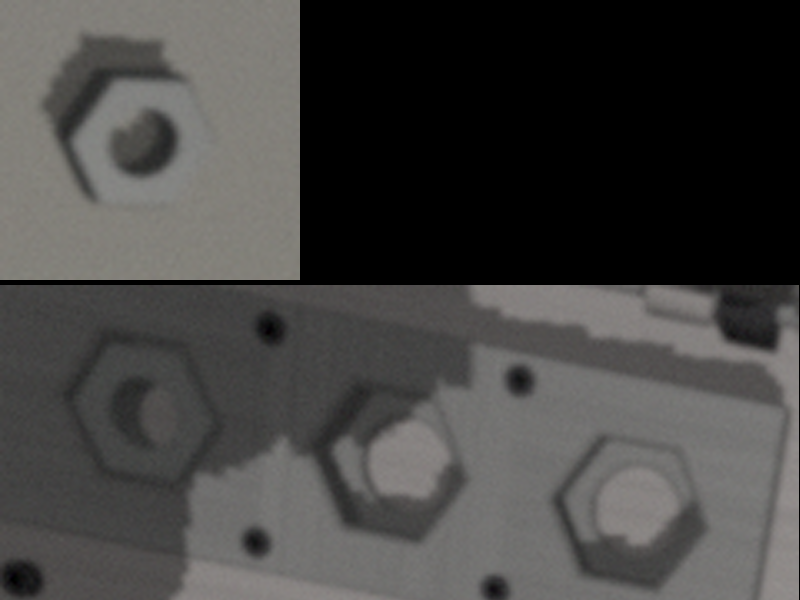

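Nest yaw is about -0.186 rad and nut b's flat normal lies at about -0.02 rad, so a tool yaw of 0.50 fits. I'll check the box height before going near it.

```bash
python3 - <<'E'
from h import *
C=cam("wrist"); C=(C[0],C[1],np.load("w1.npy")); T=cam("top"); S=cam("scene")
def tri(*rs):
    A=0;b=0
    for o,D in rs:
        d=D[0]/np.linalg.norm(D[0]); M=np.eye(3)-np.outer(d,d); A=A+M; b=b+M@o
    return np.linalg.solve(A,b)
print("box",tri(ray(C,[374,101]),ray(T,[380,232])).round(3))
print("boxS",tri(ray(C,[374,101]),ray(S,[372,260])).round(3))
for z in(0,.05,.1): print(z,onz(C,[[374,101],[640,140]],z).round(3).tolist())
print(onz(C,[[450.1,195]],.016).round(4),onz(C,[[187.7,93.2],[259.8,107.9]],.032).round(4), onz(C,[[100,198]],.016))
E
```

```text
box [ 0.536 -0.145 -0.003]
boxS [ 0.532 -0.133  0.078]
0 [[0.536, -0.145, 0.0], [0.503, -0.39, 0.0]]
0.05 [[0.535, -0.139, 0.05], [0.506, -0.352, 0.05]]
0.1 [[0.534, -0.132, 0.1], [0.509, -0.314, 0.1]]
[[ 0.4542 -0.2164  0.016 ]] [[ 0.5408  0.012   0.032 ]
 [ 0.5296 -0.0466  0.032 ]] [[0.44999544 0.10532007 0.016     ]]
```

Emit:
move_arm:
  targets:
    - {"dp": [0.001, -0.122, -0.088], "twist": [0, 0, 0.5]}
    - {"dp": [0.001, -0.122, -0.088], "twist": [0, 0, 0.5]}
    - {"dp": [0.001, -0.122, -0.088], "twist": [0, 0, 0.5]}
    - {"dp": [0.001, -0.122, -0.088], "twist": [0, 0, 0.5]}
    - {"dp": [0.001, -0.122, -0.088], "twist": [0, 0, 0.5]}
    - {"dp": [0.001, -0.122, -0.088], "twist": [0, 0, 0.5]}
    - {"dp": [0.001, -0.122, -0.088], "twist": [0, 0, 0.5]}
    - {"dp": [0.001, -0.122, -0.088], "twist": [0, 0, 0.5]}
  hand: -0.5

```text
time_s: 2.03
tool_pos: [0.4526, -0.2198, 0.1601]
ee_rot: [3.141, -0.0, 0.497]
contact_force: [0.6, -0.1, 0.7]
opening: 0.0644
grasp_force: 0.0
```

```bash
cat >> h.py <<'E'
def snap(fn):
    st=r.get_state(); im=r.capture("wrist")[:,:,::-1]; cv2.imwrite(f"pics/{fn}.png",im); C=cam("wrist",st); np.save(fn+".npy",C[2])
    print("tcp",st["tool_pos"].round(4),st["ee_rot"].round(4),"open",round(st["opening"],4)); return im,C,st
E
python3 - <<'E'
from h import *
im,C,st=snap("w2"); p=proj(C,[[.4542,-.2164,.016]])[0]; print(p)
x,y=np.int32(p)
cv2.imwrite("pics/c3.png",cv2.resize(im[y-60:y+60,x-80:x+80],(800,600),interpolation=cv2.INTER_CUBIC)); print(x-80,y-60)
E
```

```text
tcp [ 0.4526 -0.2198  0.1601] [ 3.1412e+00 -3.0000e-04  4.9710e-01] open 0.0644
[315.23778339 216.67205062]
235 156
```

View pics/c3.png

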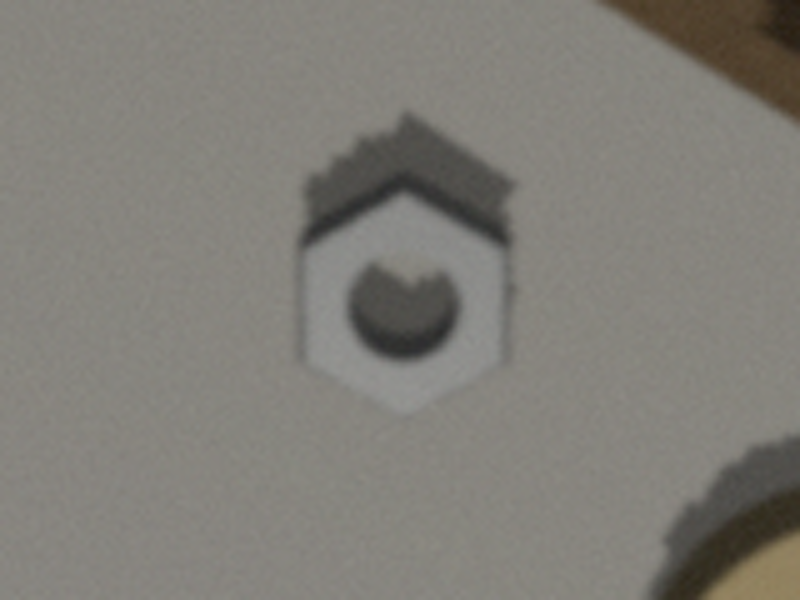

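Nut b is centred at crop (404,301), which is pixel (315.9,216.3), and its flats line up with the tool. I'm descending and grasping.

Emit:
move_arm:
  targets:
    - {"dp": [0.0017, 0.0015, -0.03], "twist": [0, 0, 0]}
    - {"dp": [0.0017, 0.0015, -0.07], "twist": [0, 0, 0]}
    - {"dp": [0.0017, 0.0015, -0.1], "twist": [0, 0, 0]}
    - {"dp": [0.0017, 0.0015, -0.12], "twist": [0, 0, 0]}
    - {"dp": [0.0017, 0.0015, -0.12], "twist": [0, 0, 0]}
    - {"dp": [0.0017, 0.0015, -0.12], "twist": [0, 0, 0]}

```text
time_s: 2.58
tool_pos: [0.4544, -0.2175, 0.0398]
ee_rot: [-3.141, 0.001, 0.5]
contact_force: [0.8, -0.3, 0.6]
opening: 0.0641
grasp_force: 0.0
```

Emit:
move_arm:
  targets:
    - {"dp": [0, 0.0007, -0.02], "twist": [0, 0, 0]}
    - {"dp": [0, 0.0007, -0.03], "twist": [0, 0, 0]}
    - {"dp": [0, 0.0007, -0.036], "twist": [0, 0, 0]}
    - {"dp": [0, 0.0007, -0.036], "twist": [0, 0, 0]}

```text
time_s: 2.92
tool_pos: [0.4546, -0.2172, 0.0036]
ee_rot: [-3.141, 0.0, 0.5]
contact_force: [0.4, 0.8, 0.1]
opening: 0.0642
grasp_force: 0.0
```

Emit:
move_arm:
  targets:
    - {"dp": [0, 0, 0], "twist": [0, 0, 0]}
    - {"dp": [0, 0, 0], "twist": [0, 0, 0]}
    - {"dp": [0, 0, 0], "twist": [0, 0, 0]}
    - {"dp": [0, 0, 0], "twist": [0, 0, 0]}
    - {"dp": [0, 0, 0], "twist": [0, 0, 0]}
    - {"dp": [0, 0, 0], "twist": [0, 0, 0]}
  hand: 1
  newtons: 40

```text
time_s: 3.42
tool_pos: [0.4549, -0.2175, 0.0045]
ee_rot: [3.141, -0.001, 0.5]
contact_force: [-0.4, 1.4, 9.0]
opening: 0.0291
grasp_force: 39.0
```

Emit:
move_arm:
  targets:
    - {"dp": [0, 0, 0.04], "twist": [0, 0, 0]}
    - {"dp": [0, 0, 0.08], "twist": [0, 0, 0]}
    - {"dp": [0.075, 0.171, 0.172], "twist": [0, 0, -0.162]}
    - {"dp": [0.075, 0.171, 0.172], "twist": [0, 0, -0.162]}
    - {"dp": [0.075, 0.171, 0.172], "twist": [0, 0, -0.162]}
    - {"dp": [0.075, 0.171, 0.172], "twist": [0, 0, -0.162]}
    - {"dp": [0.075, 0.171, 0.172], "twist": [0, 0, -0.162]}
    - {"dp": [0.075, 0.171, 0.172], "twist": [0, 0, -0.162]}
    - {"dp": [0.075, 0.171, 0.172], "twist": [0, 0, -0.162]}
    - {"dp": [0.075, 0.171, 0.172], "twist": [0, 0, -0.162]}

```text
time_s: 4.25
tool_pos: [0.5293, -0.0463, 0.1757]
ee_rot: [3.141, -0.0, 0.339]
contact_force: [-0.9, -0.2, -1.4]
opening: 0.0291
grasp_force: 40.9
```

```bash
python3 - <<'E'
from h import *
im,C,st=snap("w3"); p=proj(C,[[.5296,-.0466,.032],[.5408,.012,.032]]); print(p,st["grasp_force"],st["opening"])
g=np.uint8(255*(im/255.)**.7); cv2.imwrite("pics/c4.png",cv2.resize(g[120:420,140:540],(800,600),interpolation=cv2.INTER_CUBIC))
E
```

```text
tcp [ 0.5293 -0.0463  0.1757] [ 3.1413 -0.      0.3388] open 0.0291
[[318.90829841 220.42573115]
 [244.76758531 178.51530365]] 40.929590507357496 0.029081479405541073
```

View pics/c4.png

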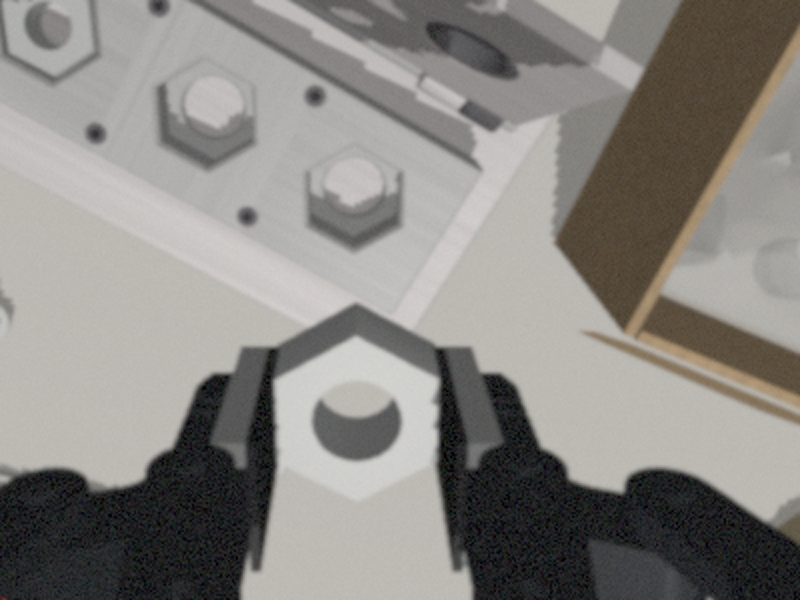

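The nut is held squarely and the pocket's flats are parallel to it. The right pocket's centre is at crop (354.5,197), which is pixel (317.3,218.5).

```bash
python3 - <<'E'
from h import *
K,d,_=cam("wrist"); A=(K,d,np.load("w2.npy")); B=(K,d,np.load("w3.npy"))
print("nut",onz(A,[[315.9,216.3]],.016).round(4)); print("pock",onz(B,[[317.3,218.5],[140+103.3,120+56.5]],.032).round(4))
# held nut top face centre, world at z for TCP .0045 -> top .016
print("held",onz(B,[[140+357/2,120+418/2]],.1757+.0115).round(4))
E
```

```text
nut [[ 0.4547 -0.2167  0.016 ]]
pock [[ 0.5306 -0.045   0.032 ]
 [ 0.5418  0.0134  0.032 ]]
held [[ 0.5296 -0.0459  0.1872]]
```

Emit:
move_arm:
  targets:
    - {"dp": [0.0012, 0.0008, -0.04], "twist": [0, 0, 0]}
    - {"dp": [0.0012, 0.0008, -0.08], "twist": [0, 0, 0]}
    - {"dp": [0.0012, 0.0008, -0.11], "twist": [0, 0, 0]}
    - {"dp": [0.0012, 0.0008, -0.125], "twist": [0, 0, 0]}
    - {"dp": [0.0012, 0.0008, -0.132], "twist": [0, 0, 0]}
    - {"dp": [0.0012, 0.0008, -0.137], "twist": [0, 0, 0]}
    - {"dp": [0.0012, 0.0008, -0.14], "twist": [0, 0, 0]}
    - {"dp": [0.0012, 0.0008, -0.14], "twist": [0, 0, 0]}

```text
time_s: 4.97
tool_pos: [0.5309, -0.046, 0.0359]
ee_rot: [3.141, -0.0, 0.337]
contact_force: [0.4, 0.5, 0.0]
opening: 0.0293
grasp_force: 40.9
```

Emit:
move_arm:
  targets:
    - {"dp": [0, 0, -0.001], "twist": [0, 0, 0]}
    - {"dp": [0, 0, -0.002], "twist": [0, 0, 0]}
    - {"dp": [0, 0, -0.003], "twist": [0, 0, 0]}
    - {"dp": [0, 0, -0.003], "twist": [0, 0, 0]}

```text
time_s: 5.3
tool_pos: [0.5309, -0.0455, 0.0329]
ee_rot: [3.141, -0.001, 0.338]
contact_force: [0.3, 0.2, -0.5]
opening: 0.029
grasp_force: 40.9
```

Emit:
move_arm:
  targets:
    - {"dp": [0, 0, -0.001], "twist": [0, 0, 0]}
    - {"dp": [0, 0, -0.002], "twist": [0, 0, 0]}
    - {"dp": [0, 0, -0.002], "twist": [0, 0, 0]}

```text
time_s: 5.55
tool_pos: [0.531, -0.0455, 0.0316]
ee_rot: [3.141, -0.001, 0.338]
contact_force: [-5.3, -0.4, 21.6]
opening: 0.0292
grasp_force: 53.3
```

Emit:
move_arm:
  targets:
    - {"dp": [0, 0, 0.001], "twist": [0, 0, 0]}
    - {"dp": [0, 0, 0.001], "twist": [0, 0, 0]}

```text
time_s: 5.72
tool_pos: [0.5309, -0.0455, 0.0319]
ee_rot: [3.141, -0.0, 0.338]
contact_force: [0.9, -1.0, -0.6]
opening: 0.0289
grasp_force: 40.9
```

Emit:
move_arm:
  targets:
    - {"dp": [0, 0, 0], "twist": [0, 0, 0]}
    - {"dp": [0, 0, 0], "twist": [0, 0, 0]}
    - {"dp": [0, 0, 0], "twist": [0, 0, 0]}
    - {"dp": [0, 0, 0], "twist": [0, 0, 0]}
    - {"dp": [0, 0, 0.03], "twist": [0, 0, 0]}
    - {"dp": [0, 0, 0.07], "twist": [0, 0, 0]}
    - {"dp": [0, 0, 0.11], "twist": [0, 0, 0]}
    - {"dp": [0, 0, 0.143], "twist": [0, 0, 0]}
    - {"dp": [0, 0, 0.143], "twist": [0, 0, 0]}
    - {"dp": [0, 0, 0.143], "twist": [0, 0, 0]}
  hand: 0

```text
time_s: 6.55
tool_pos: [0.5317, -0.0457, 0.1764]
ee_rot: [3.14, -0.003, 0.338]
contact_force: [-0.9, 0.9, -0.7]
opening: 0.043
grasp_force: 0.0
```

```bash
python3 - <<'E'
from h import *
im,C,st=snap("w4")
g=np.uint8(255*(im/255.)**.7); cv2.imwrite("pics/c5.png",cv2.resize(g[120:320,140:440],(600,400),interpolation=cv2.INTER_CUBIC))
E
```

```text
tcp [ 0.5317 -0.0457  0.1764] [ 3.1396 -0.0033  0.3378] open 0.043
```

View pics/c5.png

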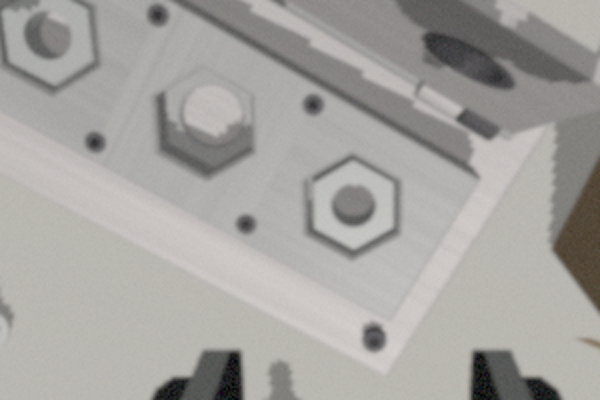

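The right pocket now holds its nut, seated like the left one, at crop (353,205). Next is nut a.

Emit:
move_arm:
  targets:
    - {"dp": [-0.1, 0.35, -0.016], "twist": [0, 0, 0]}
    - {"dp": [-0.1, 0.35, -0.016], "twist": [0, 0, 0]}
    - {"dp": [-0.1, 0.35, -0.016], "twist": [0, 0, 0]}
    - {"dp": [-0.1, 0.35, -0.016], "twist": [0, 0, 0]}
    - {"dp": [-0.1, 0.35, -0.016], "twist": [0, 0, 0]}
    - {"dp": [-0.1, 0.35, -0.016], "twist": [0, 0, 0]}
    - {"dp": [-0.1, 0.35, -0.016], "twist": [0, 0, 0]}
    - {"dp": [-0.1, 0.35, -0.016], "twist": [0, 0, 0]}
    - {"dp": [-0.1, 0.35, -0.016], "twist": [0, 0, 0]}
    - {"dp": [-0.1, 0.35, -0.016], "twist": [0, 0, 0]}
  hand: -0.5

```text
time_s: 7.43
tool_pos: [0.4283, 0.3087, 0.1568]
ee_rot: [-3.141, 0.002, 0.342]
contact_force: [-0.7, -0.7, 0.1]
opening: 0.0639
grasp_force: 0.0
```

```bash
python3 - <<'E'
from h import *
im,C,st=snap("w5"); x,y=np.int32(proj(C,[[.428,.305,.016]])[0]); print(x,y)
x0,y0=x-80,y-60; c=im[y0:y0+120,x0:x0+160]; print(x0,y0,np.percentile(c.mean(2),[1,10,50,90,99]))
b=cv2.GaussianBlur(cv2.cvtColor(np.ascontiguousarray(c),cv2.COLOR_BGR2GRAY),(3,3),0)
m=np.uint8(b>np.median(b)+12)*255
for k in cv2.findContours(m,cv2.RETR_EXTERNAL,cv2.CHAIN_APPROX_NONE)[0]:
    if cv2.contourArea(k)>300:
        h=cv2.convexHull(k); q=cv2.approxPolyDP(h,4,True).reshape(-1,2)+[x0,y0]; print(cv2.contourArea(k),q.tolist())
        w=onz(C,q.astype(float),.016); print(w.round(4).tolist()); cc=w.mean(0); print("c",cc)
        for a,bb in zip(w,np.roll(w,-1,0)): e=bb-a; print(round(np.linalg.norm(e),4),round(np.degrees(np.arctan2(e[1],e[0]))%60,1))
cv2.imwrite("pics/c6.png",cv2.resize(c,(800,600),interpolation=cv2.INTER_CUBIC))
E
```

```text
tcp [0.4283 0.3087 0.1568] [-3.1409e+00  2.5000e-03  3.4150e-01] open 0.0639
323 223
243 163 [ 67.33333333  83.66666667 139.33333333 142.         155.33333333]
```

View pics/c6.png

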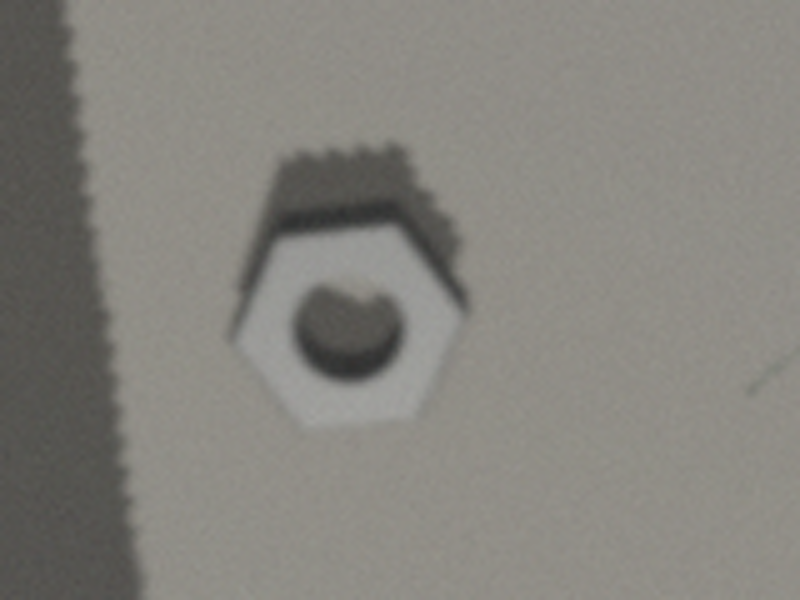

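Nut a has corners at crop (278,235), (398,222), (467,310), (417,417), (305,427) and (233,335), which puts its centre at pixel (312.9,227.9).

```bash
python3 - <<'E'
from h import *
K,d,_=cam("wrist"); C=(K,d,np.load("w5.npy"))
q=np.array([[278,235],[398,222],[467,310],[417,417],[305,427],[233,335]])/5+[243,163]
w=onz(C,q,.016); print("c",w.mean(0).round(4)); v=w-w.mean(0); print(np.linalg.norm(v,axis=1).round(4))
a=np.degrees(np.arctan2(v[:,1],v[:,0]))%60; print("corner az",a.round(1)); print(r.get_state()["tool_pos"],r.get_state()["joint_positions"].round(2))
E
```

```text
c [0.4222 0.3108 0.016 ]
[0.0166 0.0165 0.0169 0.0168 0.0166 0.0167]
corner az [56.9 55.1 57.3 54.7 56.5 54.5]
[0.42894043 0.30645255 0.1568347 ] [0.51 0.45 1.67 0.   1.02 1.74]
```

Emit:
move_arm:
  targets:
    - {"dp": [-0.009, 0.006, 0.003], "twist": [0, 0, -0.1]}
    - {"dp": [-0.009, 0.006, 0.003], "twist": [0, 0, -0.2]}
    - {"dp": [-0.009, 0.006, 0.003], "twist": [0, 0, -0.3]}
    - {"dp": [-0.009, 0.006, 0.003], "twist": [0, 0, -0.412]}
    - {"dp": [-0.009, 0.006, 0.003], "twist": [0, 0, -0.412]}
    - {"dp": [-0.009, 0.006, 0.003], "twist": [0, 0, -0.412]}
    - {"dp": [-0.009, 0.006, 0.003], "twist": [0, 0, -0.412]}

```text
time_s: 8.07
tool_pos: [0.4217, 0.3098, 0.161]
ee_rot: [3.141, 0.001, -0.071]
contact_force: [0.5, 0.8, 0.5]
opening: 0.064
grasp_force: 0.0
```

```bash
python3 - <<'E'
from h import *
im,C,st=snap("w6"); x,y=np.int32(proj(C,[[.4222,.3108,.016]])[0]); print(x,y)
x0,y0=x-45,y-45; b=cv2.GaussianBlur(cv2.cvtColor(np.ascontiguousarray(im[y0:y0+90,x0:x0+90]),cv2.COLOR_BGR2GRAY),(5,5),0)
md=np.median(b)
for t in(5,7,9):
    m=np.uint8(b>md+t)*255; k=max(cv2.findContours(m,cv2.RETR_EXTERNAL,cv2.CHAIN_APPROX_NONE)[0],key=cv2.contourArea)
    h=cv2.convexHull(k); q=cv2.approxPolyDP(h,3,True).reshape(-1,2)+[x0,y0]; u=cv2.moments(h); c=[u["m10"]/u["m00"]+x0,u["m01"]/u["m00"]+y0]
    print(t,u["m00"],cv2.boundingRect(h),q.tolist(),onz(C,[c],.016).round(4))
E
```

```text
tcp [0.4217 0.3098 0.161 ] [ 3.1409e+00  9.0000e-04 -7.0900e-02] open 0.064
316 219
5 663.0 (35, 32, 29, 35) [[334, 212], [334, 230], [317, 240], [306, 231], [319, 206]] [[0.4189 0.3076 0.016 ]]
7 367.0 (39, 36, 24, 30) [[332, 210], [333, 231], [316, 239], [310, 234]] [[0.4168 0.306  0.016 ]]
9 118.5 (49, 42, 14, 21) [[332, 216], [333, 229], [321, 236]] [[0.4157 0.3032 0.016 ]]
```

```bash
python3 - <<'E'
from h import *
im=cv2.imread("pics/w6.png"); K,d,_=cam("wrist"); C=(K,d,np.load("w6.npy"))
x0,y0=316-45,219-45; c=cv2.GaussianBlur(im[y0:y0+90,x0:x0+90],(5,5),0).astype(int)
s=c[:,:,2]-c[:,:,0]; v=c.mean(2); print(np.percentile(s,[1,10,25,50,90]))
m=np.uint8((s<np.median(s)/2)&(v>110))*255
k=max(cv2.findContours(m,cv2.RETR_EXTERNAL,cv2.CHAIN_APPROX_NONE)[0],key=cv2.contourArea)
h=cv2.convexHull(k); q=cv2.approxPolyDP(h,3,True).reshape(-1,2)+[x0,y0]; u=cv2.moments(h); p=[u["m10"]/u["m00"]+x0,u["m01"]/u["m00"]+y0]
print(u["m00"],cv2.boundingRect(h),q.tolist(),p,onz(C,[p],.016).round(4))
E
```

```text
[ 1.  2.  6.  9. 10.]
1321.0 (24, 25, 42, 43) [[314, 199], [336, 208], [336, 230], [317, 241], [297, 231], [295, 217], [298, 208]] [315.90701488771134, 219.64622760534948] [[0.422  0.3115 0.016 ]]
```

Emit:
move_arm:
  targets:
    - {"dp": [0.0003, 0.001, -0.04], "twist": [0, 0, 0]}
    - {"dp": [0.0003, 0.001, -0.08], "twist": [0, 0, 0]}
    - {"dp": [0.0003, 0.001, -0.115], "twist": [0, 0, 0]}
    - {"dp": [0.0003, 0.001, -0.135], "twist": [0, 0, 0]}
    - {"dp": [0.0003, 0.001, -0.148], "twist": [0, 0, 0]}
    - {"dp": [0.0003, 0.001, -0.155], "twist": [0, 0, 0]}
    - {"dp": [0.0003, 0.001, -0.155], "twist": [0, 0, 0]}

```text
time_s: 8.7
tool_pos: [0.4215, 0.311, 0.0054]
ee_rot: [3.14, 0.002, -0.073]
contact_force: [-0.2, -0.2, -0.3]
opening: 0.0641
grasp_force: 0.0
```

Emit:
move_arm:
  targets:
    - {"dp": [0, 0, 0], "twist": [0, 0, 0]}
    - {"dp": [0, 0, 0], "twist": [0, 0, 0]}
    - {"dp": [0, 0, 0], "twist": [0, 0, 0]}
    - {"dp": [0, 0, 0], "twist": [0, 0, 0]}
    - {"dp": [0, 0, 0], "twist": [0, 0, 0]}
    - {"dp": [0, 0, 0], "twist": [0, 0, 0]}
  hand: 1
  newtons: 40

```text
time_s: 9.2
tool_pos: [0.4226, 0.3118, 0.0078]
ee_rot: [-3.14, -0.002, -0.074]
contact_force: [-0.4, 0.1, 7.5]
opening: 0.0287
grasp_force: 39.1
```

Emit:
move_arm:
  targets:
    - {"dp": [0, 0, 0.04], "twist": [0, 0, 0]}
    - {"dp": [0.0, 0, 0.08], "twist": [0, 0, 0]}
    - {"dp": [0.12, -0.298, 0.12], "twist": [0, 0, 0.411]}
    - {"dp": [0.12, -0.298, 0.12], "twist": [0, 0, 0.411]}
    - {"dp": [0.12, -0.298, 0.12], "twist": [0, 0, 0.411]}
    - {"dp": [0.12, -0.298, 0.12], "twist": [0, 0, 0.411]}
    - {"dp": [0.12, -0.298, 0.12], "twist": [0, 0, 0.411]}
    - {"dp": [0.12, -0.298, 0.12], "twist": [0, 0, 0.411]}
    - {"dp": [0.12, -0.298, 0.12], "twist": [0, 0, 0.411]}
    - {"dp": [0.12, -0.298, 0.12], "twist": [0, 0, 0.411]}

```text
time_s: 10.03
tool_pos: [0.5394, 0.0193, 0.1268]
ee_rot: [3.141, -0.001, 0.337]
contact_force: [0.8, 0.4, 0.1]
opening: 0.0286
grasp_force: 40.6
```

Emit:
move_arm:
  targets:
    - {"dp": [0, 0, 0], "twist": [0, 0, 0]}
    - {"dp": [0, 0, 0], "twist": [0, 0, 0]}
    - {"dp": [0, 0, 0], "twist": [0, 0, 0]}

```text
time_s: 10.28
tool_pos: [0.5386, 0.0214, 0.126]
ee_rot: [-3.142, -0.0, 0.336]
contact_force: [0.4, 0.2, -1.0]
opening: 0.0287
grasp_force: 40.6
```

Emit:
move_arm:
  targets:
    - {"dp": [0.0035, -0.0079, -0.02], "twist": [0, 0, 0]}
    - {"dp": [0.0035, -0.0079, -0.05], "twist": [0, 0, 0]}
    - {"dp": [0.0035, -0.0079, -0.07], "twist": [0, 0, 0]}
    - {"dp": [0.0035, -0.0079, -0.078], "twist": [0, 0, 0]}
    - {"dp": [0.0035, -0.0079, -0.078], "twist": [0, 0, 0]}
    - {"dp": [0.0035, -0.0079, -0.078], "twist": [0, 0, 0]}

```text
time_s: 10.78
tool_pos: [0.5423, 0.0143, 0.048]
ee_rot: [-3.141, 0.0, 0.338]
contact_force: [0.4, 0.2, -1.6]
opening: 0.0285
grasp_force: 40.6
```

Emit:
move_arm:
  targets:
    - {"dp": [-0.0002, -0.0006, -0.003], "twist": [0, 0, 0]}
    - {"dp": [-0.0002, -0.0006, -0.006], "twist": [0, 0, 0]}
    - {"dp": [-0.0002, -0.0006, -0.009], "twist": [0, 0, 0]}
    - {"dp": [-0.0002, -0.0006, -0.011], "twist": [0, 0, 0]}
    - {"dp": [-0.0002, -0.0006, -0.013], "twist": [0, 0, 0]}
    - {"dp": [-0.0002, -0.0006, -0.014], "twist": [0, 0, 0]}
    - {"dp": [-0.0002, -0.0006, -0.014], "twist": [0, 0, 0]}

```text
time_s: 11.37
tool_pos: [0.542, 0.0129, 0.0333]
ee_rot: [-3.141, 0.0, 0.337]
contact_force: [-0.3, -0.5, -0.8]
opening: 0.0284
grasp_force: 40.6
```

No resistance with the nut's bottom below the mouth, so I'm releasing it.

Emit:
move_arm:
  targets:
    - {"dp": [0, 0, 0], "twist": [0, 0, 0]}
    - {"dp": [0, 0, 0], "twist": [0, 0, 0]}
    - {"dp": [0, 0, 0], "twist": [0, 0, 0]}
    - {"dp": [0, 0, 0], "twist": [0, 0, 0]}
    - {"dp": [0, 0, 0.03], "twist": [0, 0, 0]}
    - {"dp": [0, 0, 0.07], "twist": [0, 0, 0]}
    - {"dp": [0, 0, 0.11], "twist": [0, 0, 0]}
    - {"dp": [0, 0, 0.143], "twist": [0, 0, 0]}
    - {"dp": [0, 0, 0.143], "twist": [0, 0, 0]}
    - {"dp": [0, 0, 0.143], "twist": [0, 0, 0]}
  hand: 0

```text
time_s: 12.2
tool_pos: [0.5432, 0.0128, 0.1785]
ee_rot: [3.14, -0.004, 0.337]
contact_force: [0.4, 0.1, -1.2]
opening: 0.0426
grasp_force: 0.0
```

```bash
python3 - <<'E'
from h import *
im,C,st=snap("w7"); g=np.uint8(255*(im/255.)**.7); t=np.uint8(255*(r.capture("top")[:,:,::-1]/255.)**.7); s=np.uint8(255*(r.capture("scene")[:,:,::-1]/255.)**.7)
cv2.imwrite("pics/c7.png",np.vstack([cv2.resize(g,(800,600))[0:330], np.hstack([cv2.resize(t[165:245,250:380],(400,250)),cv2.resize(s[160:300,270:400],(400,250))])]))
E
```

```text
tcp [0.5432 0.0128 0.1785] [ 3.1399 -0.0038  0.3369] open 0.0426
```

View pics/c7.png

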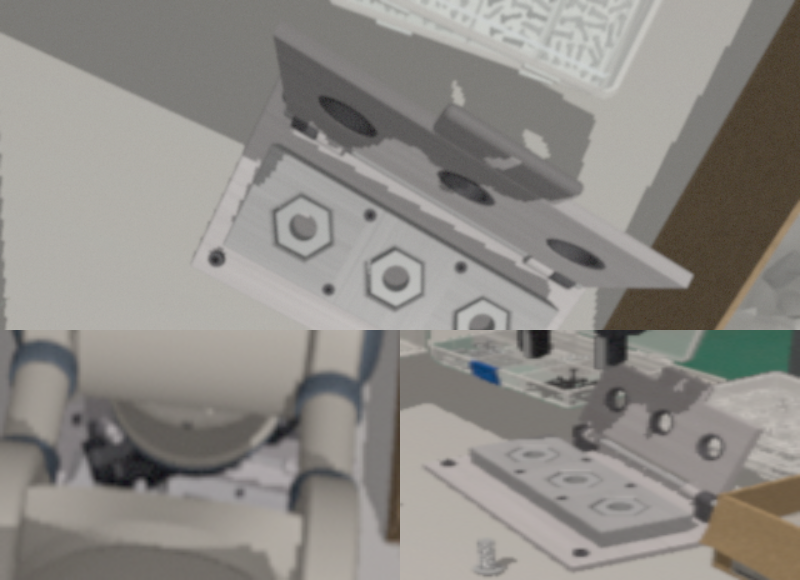

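All three nuts sit alike and fully down, and the leaf leans back with its tab at (510,150) in the crop. I'll work out the leaf's angle and the clearance behind it.

```bash
python3 - <<'E'
from h import *
K,d,_=cam("wrist"); C=(K,d,np.load("w7.npy"))
yaw=-.186; R=Ro.from_euler("z",yaw).as_matrix(); O=np.array([.5421,.0135,0])
for px in([360,84],[464,152],[220,20],[553,225]):
    o,D=ray(C,px); o=(o-O)@R; D=(D[0]@R); 
    for rad in(.110,.09):
        t=np.linspace(.05,.6,20000); P=o+t[:,None]*D; e=np.hypot(P[:,0]-.052,P[:,2]-.036)-rad
        i=np.where(np.diff(np.sign(e)))[0]
        for j in i: q=P[j]; print(px,rad,q.round(3),"th",round(np.arctan2(q[2]-.036,-(q[0]-.052)),2))
for z in(.03,.06,.09): print("bin",z,((onz(C,[[484,76]],z)-O)@R).round(3), ((onz(C,[[270,2]],z)-O)@R).round(3))
print(O+R@[.125,0,0],r.get_state()["tool_pos"])
E
```

```text
[360, 84] 0.11 [0.084 0.028 0.141] th 1.86
[360, 84] 0.11 [ 0.105  0.017 -0.06 ] th -2.07
[360, 84] 0.09 [0.086 0.026 0.119] th 1.96
[360, 84] 0.09 [ 0.103  0.018 -0.038] th -2.17
[464, 152] 0.11 [ 0.082 -0.025  0.142] th 1.85
[464, 152] 0.11 [ 0.103 -0.096 -0.061] th -2.05
[464, 152] 0.09 [ 0.085 -0.033  0.12 ] th 1.94
[464, 152] 0.09 [ 0.101 -0.088 -0.04 ] th -2.14
[220, 20] 0.11 [0.076 0.087 0.143] th 1.79
[220, 20] 0.11 [ 0.09   0.146 -0.067] th -1.92
[220, 20] 0.09 [0.077 0.093 0.122] th 1.86
[220, 20] 0.09 [ 0.088  0.14  -0.046] th -1.99
[553, 225] 0.11 [ 0.076 -0.078  0.143] th 1.79
[553, 225] 0.11 [ 0.09  -0.214 -0.067] th -1.92
[553, 225] 0.09 [ 0.077 -0.091  0.122] th 1.86
[553, 225] 0.09 [ 0.088 -0.2   -0.046] th -1.99
bin 0.03 [[ 0.14  -0.046  0.03 ]] [[0.108 0.096 0.03 ]]
bin 0.06 [[ 0.133 -0.038  0.06 ]] [[0.104 0.09  0.06 ]]
bin 0.09 [[ 0.125 -0.029  0.09 ]] [[0.099 0.084 0.09 ]]
[ 0.66494398 -0.00961617  0.        ] [0.54142793 0.01297105 0.17546714]
```

The leaf stands at about 1.86 rad with its tip at nest (83, 0, 141) mm. I'll shut the fingers, go over the top, come down behind the tab and pull it towards the robot.

Emit:
move_arm:
  targets:
    - {"dp": [0, 0, 0.03], "twist": [0, 0, -0.12]}
    - {"dp": [0, 0, 0.03], "twist": [0, 0, -0.24]}
    - {"dp": [0.03, -0.006, 0.03], "twist": [0, 0, -0.36]}
    - {"dp": [0.06, -0.011, 0.03], "twist": [0, 0, -0.46]}
    - {"dp": [0.09, -0.017, 0.03], "twist": [0, 0, -0.523]}
    - {"dp": [0.118, -0.022, 0.03], "twist": [0, 0, -0.523]}
    - {"dp": [0.118, -0.022, 0.03], "twist": [0, 0, -0.523]}
    - {"dp": [0.118, -0.022, 0.03], "twist": [0, 0, -0.523]}
    - {"dp": [0.118, -0.022, 0.03], "twist": [0, 0, -0.523]}
  hand: 1

```text
time_s: 13.1
tool_pos: [0.6591, -0.0089, 0.2049]
ee_rot: [3.141, 0.003, -0.186]
contact_force: [-0.1, 0.0, -0.0]
opening: -0.0002
grasp_force: 0.0
```

Emit:
move_arm:
  targets:
    - {"dp": [0, 0, -0.03], "twist": [0, 0, 0]}
    - {"dp": [0, 0, -0.06], "twist": [0, 0, 0]}
    - {"dp": [0, 0, -0.085], "twist": [0, 0, 0]}
    - {"dp": [0, 0, -0.085], "twist": [0, 0, 0]}
    - {"dp": [-0.01, 0.002, -0.085], "twist": [0, 0, 0]}
    - {"dp": [-0.02, 0.004, -0.085], "twist": [0, 0, 0]}
    - {"dp": [-0.03, 0.006, -0.085], "twist": [0, 0, 0]}
    - {"dp": [-0.037, 0.007, -0.084], "twist": [0, 0, 0]}
    - {"dp": [-0.045, 0.008, -0.083], "twist": [0, 0, 0]}
    - {"dp": [-0.053, 0.01, -0.083], "twist": [0, 0, 0]}

```text
time_s: 13.93
tool_pos: [0.607, 0.0009, 0.1246]
ee_rot: [-3.142, -0.001, -0.186]
contact_force: [0.6, -1.4, 0.3]
opening: -0.0002
grasp_force: 0.5
```

Emit:
move_arm:
  targets:
    - {"dp": [-0.011, 0.002, 0.001], "twist": [0, 0, 0]}
    - {"dp": [-0.023, 0.004, 0.002], "twist": [0, 0, 0]}
    - {"dp": [-0.034, 0.0065, 0.002], "twist": [0, 0, 0]}
    - {"dp": [-0.042, 0.008, -0.001], "twist": [0, 0, 0]}
    - {"dp": [-0.051, 0.0095, -0.005], "twist": [0, 0, 0]}
    - {"dp": [-0.059, 0.011, -0.01], "twist": [0, 0, 0]}
    - {"dp": [-0.066, 0.012, -0.016], "twist": [0, 0, 0]}
    - {"dp": [-0.073, 0.0135, -0.023], "twist": [0, 0, 0]}
    - {"dp": [-0.079, 0.015, -0.03], "twist": [0, 0, 0]}

```text
time_s: 14.68
tool_pos: [0.5274, 0.016, 0.0929]
ee_rot: [3.142, 0.0, -0.186]
contact_force: [-0.7, 0.6, -0.2]
opening: 0.0001
grasp_force: 0.1
```

```bash
python3 - <<'E'
from h import *
snap("w8"); print(r.get_state()["contact_force"])
cv2.imwrite("pics/s8.png",r.capture("scene")[:,:,::-1])
E
```

```text
tcp [0.5274 0.016  0.0929] [ 3.1415e+00  3.0000e-04 -1.8630e-01] open 0.0001
[-2.60339165  1.6942599  -1.95992314]
```

Emit:
move_arm:
  targets:
    - {"dp": [-0.005, 0.001, -0.009], "twist": [0, 0, 0]}
    - {"dp": [-0.01, 0.002, -0.018], "twist": [0, 0, 0]}
    - {"dp": [-0.014, 0.0026, -0.026], "twist": [0, 0, 0]}
    - {"dp": [-0.018, 0.003, -0.034], "twist": [0, 0, 0]}
    - {"dp": [-0.021, 0.004, -0.042], "twist": [0, 0, 0]}
    - {"dp": [-0.021, 0.004, -0.047], "twist": [0, 0, 0]}
    - {"dp": [-0.021, 0.004, -0.05], "twist": [0, 0, 0]}
    - {"dp": [-0.021, 0.004, -0.052], "twist": [0, 0, 0]}
    - {"dp": [-0.021, 0.004, -0.052], "twist": [0, 0, 0]}

```text
time_s: 15.53
tool_pos: [0.5075, 0.0199, 0.0413]
ee_rot: [3.142, -0.0, -0.186]
contact_force: [0.4, 0.9, 0.7]
opening: -0.0
grasp_force: 0.0
```

Emit:
move_arm:
  targets:
    - {"dp": [0, 0, -0.001], "twist": [0, 0, 0]}
    - {"dp": [0, 0, -0.002], "twist": [0, 0, 0]}
    - {"dp": [0, 0, -0.003], "twist": [0, 0, 0]}
    - {"dp": [0, 0, -0.0035], "twist": [0, 0, 0]}
    - {"dp": [0, 0, -0.0035], "twist": [0, 0, 0]}

```text
time_s: 15.95
tool_pos: [0.5074, 0.0199, 0.0385]
ee_rot: [-3.141, -0.001, -0.186]
contact_force: [-2.0, 0.8, 8.1]
opening: 0.0
grasp_force: 4.1
```

The tap meets the leaf at z = 38.5 mm, which is exactly its closed height. I'm lifting clear.

Emit:
move_arm:
  targets:
    - {"dp": [0, 0, 0.02], "twist": [0, 0, 0]}
    - {"dp": [0, 0, 0.05], "twist": [0, 0, 0]}
    - {"dp": [0, 0, 0.09], "twist": [0, 0, 0]}
    - {"dp": [0, 0, 0.12], "twist": [0, 0, 0]}
    - {"dp": [0, 0, 0.12], "twist": [0, 0, 0]}
    - {"dp": [0, 0, 0.12], "twist": [0, 0, 0]}
    - {"dp": [0, 0, 0.12], "twist": [0, 0, 0]}

```text
time_s: 16.53
tool_pos: [0.5069, 0.0199, 0.1578]
ee_rot: [-3.142, 0.0, -0.186]
contact_force: [-0.5, -0.3, -0.5]
opening: -0.0
grasp_force: 0.0
```

```bash
python3 -c "
from workcell import r
print(r.get_state()['contact_force']); print(r.hand_in())"
```

```text
[-0.47166612 -0.33131579 -0.52994093]
the job is handed in; nothing more can be done
None
```

The job is handed in at about 16.5 s: both loose nuts are in their pockets, the leaf is closed over all three (a tap met it at its closed height of 38.5 mm), and the bolts and tape roll were left alone; the hand-in gave no verdict.

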